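# Clip the trolley wheel onto its axle

### The arm

A 6-joint arm with a two-finger parallel gripper is mounted at the origin on the work surface. World frame = base frame: x ahead of the robot, y to its left, z up, the work surface at z = 0. Lengths are in m, angles in rad, forces in N, time in s.
With the tool pointing down it reaches from about 0.3 to 0.875 m from the base axis. Payload 6.4 kg.
Tool frame: the origin (TCP) lies on the front face of the gripper's body, between the roots of the fingers; the fingertips stand 73 mm ahead of it and the grasp point (between the pads) lies ctrl.pinch_z ahead of it (ctrl.pinch_z is the distance from the TCP to the grasp point, in m); z points along the fingers, x is the direction in which the jaws open and shut, and the axes are right-handed (so a half turn about z gives the same grasp; the last joint's range is limited). The gripper opens to 85 mm and grips with 20 to 120 N. Pads are 22 mm wide; open, the fingers measure 114 mm over their backs; the gripper's body (76 mm by 85 mm) begins 54 mm behind the grasp point. The pads swing forward as they close: fully open they stand 13 mm farther back than shut.
Start: joints at [-1.353, 0.181, 1.607, -0, 1.354, -0.206], TCP at [0.236, -0.524, 0.304] pointing down, gripper open.
Joint ranges: [-2.99, 2.99], [-0.89, 2.07], [0.3, 2.58], [-1.14, 4.28], [0, 2.63], [-3.12, 3.12]. Speed limits (rad/s): [2.57, 2.57, 3.01, 3.14, 3.14, 3.14].

### API

Orientations are given as a unit quaternion [w, x, y, z].
In Python, from bench import ctrl gives the robot as it stands.
- The arm moves only by the tool move_arm, never from a script. Its argument "rows" is text: rows parted by semicolons, each of 7 numbers parted by spaces: the shift along the tool's x, y, z in cm, then the turn, a rotation vector about the tool's x, y, z in degrees, then the opening, from 0 (shut) to 1 (fully open). In form: x y z rx ry rz grip; .... A call has 1 to 20 rows; each row shifts and turns the commanded pose from where the row before left it, along the tool's axes as they then stand; what a row does not reach is not made up. A row lasts 1/10 s, in which the tool goes at most 50 mm and 8.59 degrees, less where a joint would pass 70% of its speed; a pose out of reach is approached as far as the arm can. A call with a gripper value outside its range is refused whole. The fingers move at their own pace and stop on an object; the grip force is fixed at half the most. Time passes only in rows, so rows that do not move let the fingers close. It gives the time, the measured TCP pose, the force and the opening at its end, in the units of the state.
- ctrl.get_obs(): the state, without advancing time (a new reading comes with each control period).
- ctrl.camera(name): name is "side" or "top" or "wrist"; returns a dict with "color" (420x560x3 uint8, blue, green, red), "fx", "fy", "cx", "cy" (pixels), "rvec" (rotation vector, rad) and "tvec" (3), from world to camera coordinates, as OpenCV has them. Camera axes: x right, y down, z forward; pixel columns grow to the right and rows downward; lengths in m; the calibration is good to about 2 mm. A picture is of the moment at which its call begins. There is no depth.
- ctrl.hand_in(): hands the job in, once; it reports no verdict.
Trained networks look in the newest picture that a camera, given by its name, has taken for a name from the list of things; names that differ only in an ending like _2 or _b are one class to them, and where a whole thing is asked for, a point or a joint stands for the part that bears it (a point fixed in the world has none). Each returns a list of dicts, best first, with "confidence" (0 to 1); they miss things now and then, are a little off and sometimes report something else, mostly with a low value. They report only what shows in the picture. A call takes as long as a camera call. They do not tell look-alikes from the thing itself.
- ctrl.look_for(camera, query): "bbox" ([left, top, right, bottom] in pixels, round what is visible of it).
- ctrl.trace(camera, query): "region" (420x560 bool, what is visible of it) and "bbox" ([left, top, right, bottom] in pixels, round what is visible of it).
The state is a dict: "time_s": time; "q": joint angles; "dq": joint speeds; "joint_efforts": joint torques, N m; "eef_pos": TCP position; "eef_rot": TCP orientation; "wrist_force": force on the tool from outside, world axes, zero at the start; "torque": the same for the moment, N m; "opening": opening from 0.0 (shut) to 1.0 (fully open).
Only numpy, scipy, OpenCV 4.12 (cv2) and the standard library are available. Lean on these libraries where they do the work, as an engineer would, in place of code of your own. Each camera call takes 0.05 s, during which the arm holds its last target.

### The job

The camp trolley's wheel lies on its board with the stub axle pointing up; fit the smaller of the two open retaining clips from the mat so the wheel cannot come off. Pick the clip up by its grip block, lay it on the sprung washer beside the axle, press the washer down with it just enough to open the slot, slide it sideways into the groove under the axle's head until it snaps fully home, and let go of it. Do not force it, and leave everything else on the bench where it is.

Things in the scene. Friction and masses are not known exactly. Their poses are not given: they have to be found in the camera images.
- clip: The clip to fit: flat open horseshoe of oiled spring steel, 4 mm thick, 36 mm wide, about 62 mm long with the upright black grip block at its closed end; about 55 g. It lies flat. Origin: on the axis of its round bore, at the underside; z up; x points out of the open mouth. The steel spans x -22 to +17 mm. Seated, the bore is concentric with the axle, with about 0.5 mm play.
- clip_grip (a point): Point in the clip's grip block, 24 mm above the clip's underside. The block is 10 mm thick (clip y), 24 mm long (clip x -45.5 to -21.5 mm; this point is at x = -33.5 mm) and 34 mm tall, upright from the underside. Same axes as the clip.
- clip_throat (a point): Middle of the clip's throat, 7.5 mm ahead (+x) of the bore axis, 2 mm above the underside: two sprung arms carry round nubs leaving 13 mm between them, with flared tips ahead, 24 mm apart. Pushed sideways (about 3 to 9 N) they spread round the 18 mm groove core, pinching it with up to 12 N, and snap shut behind it; then the core stops the clip hard.
- big_clip: The other clip, for another axle: same shape but 1.35 times as large in plan (49 mm wide, 83 mm long; also 4 mm thick; grip block 30 mm long). Same axes. Leave it on the mat.
- mat: Grey mat, 200 x 250 x 3 mm, fixed to the bench; both clips and the hub cap lie on it (its top is 3 mm above the bench). Origin at the centre of its underside.
- wheel: Black trolley wheel, 184 mm in diameter, lying fixed on a board that is packed up by a different height each time. Origin: on the axle's axis, 0 to 12 mm above the bench, z up; the wheel's upper face is 52 mm above this origin. Nothing on it stands higher than the washer except the axle, so the clip may come in from any side.
- groove (a point): Point on the axle's axis, 64 mm above the wheel's origin: NOMINAL height of the spring washer's top. The axle with its washer has end float and stands up to 4 mm higher or lower, unmeasured: feel for it. The steel washer, 64 mm wide, yields down up to 2.3 mm (2 N to start, 6.6 N at 1.5 mm, 9 N at the stop); it surrounds the groove's core, 18 mm in diameter.
- axle_top (a point): Centre of the top of the axle's head, again at nominal height (14.5 mm above the washer's top). The head is 25 mm in diameter, 12 mm tall; the slot between washer and head is 2.5 mm at rest, so hold the washer down 1.5 to 2.3 mm while sliding the clip in. Contact forces on clip, pinch included, must sum to under 30 N: push under about 15 N.
- hub_cap: Loose grey plastic hub cap, 42 mm in diameter, 20 mm tall, on the mat near its far edge. Leave alone.
- tape: Roll of tape lying flat, 90 mm in diameter, 30 mm tall. Leave alone.
- oil: White plastic bottle, 52 mm in diameter, 150 mm tall. Leave alone.
- tin: Tin, 68 mm in diameter, 85 mm tall. Leave alone.
- mug: White mug, 80 mm in diameter, 90 mm tall. Leave alone.
- screwdriver: Screwdriver lying on the bench. Leave alone.
- spanner: Spanner lying on the bench. Leave alone.
- jar: Small jar, 44 mm in diameter, 45 mm tall, close in front of the robot. Leave alone.
Things that resemble listed ones, but are neither listed nor needed, are in the scene too. What is shaped like the clip but purple or turquoise is not meant.

How it is judged:
By the outcome, as a careful person would: the job done as asked, in the order asked, and still so for the second after the job is handed in, with the robot touching nothing.
It also fails if it takes over 67 s, if anything falls off the work surface, if the arm or the gripper's body presses on something with over 40 N, if the wrist force passes 120 N, or if a joint passes its speed limit or range.

## Working session

There is one attempt and no reset: what is moved stays moved. The work goes in short steps, Python scripts to look and compute and a tool call to move; the robot and the scene stay as the last step left them, time stands still between calls to the robot, and variables do not carry over. Pictures are saved under pics/ and viewed, and the job is handed in when it is done.

Besides the shell and the picture viewer there is one more tool, called after "Emit:" as name(argument=value, ...), one argument or row to a line, values as JSON. move_arm: Moves the arm, as the interface text tells. Its arguments: {"type":"object","properties":{"rows":{"type":"string"}},"required":["rows"]}

```bash
ls; mkdir -p pics
cat > h.py <<'E'
import numpy as np, cv2
from bench import ctrl
from scipy.spatial.transform import Rotation as R
def cam(n,fn=None):
    c=ctrl.camera(n)
    if fn: cv2.imwrite('pics/'+fn,c['color'])
    return c
def K(c): return np.array([[c['fx'],0,c['cx']],[0,c['fy'],c['cy']],[0,0,1.]])
def ray(c,u,v):
    Rm=cv2.Rodrigues(np.array(c['rvec'],float))[0]; t=np.array(c['tvec'],float).reshape(3)
    o=-Rm.T@t; d=Rm.T@np.array([(u-c['cx'])/c['fx'],(v-c['cy'])/c['fy'],1.]); return o,d
def atz(c,u,v,z):
    o,d=ray(c,u,v); return o+d*(z-o[2])/d[2]
def proj(c,P):
    return cv2.projectPoints(np.array(P,float).reshape(-1,1,3),np.array(c['rvec'],float),np.array(c['tvec'],float),K(c),None)[0].reshape(-1,2)
E
python3 - <<'E'
from h import *
o=ctrl.get_obs(); print(o); print(ctrl.pinch_z)
for n in ['side','top','wrist']:
    c=cam(n,n+'0.png'); print(n,c['fx'],c['cx'],c['cy'],ray(c,c['cx'],c['cy']))
    for q in ['clip','clip_grip','big_clip','wheel','axle_top','groove','hub_cap','mat']:
        for d in ctrl.look_for(n,q)[:3]: print('  ',q,np.round(d['bbox'],1),round(d['confidence'],2))
E
```

```text
pics
{'time_s': 0.0, 'q': array([-1.35330034e+00,  1.81531673e-01,  1.60799613e+00, -1.88745676e-05,
        1.35381259e+00, -2.06299031e-01]), 'dq': array([-0.00077481,  0.00032599,  0.00050972,  0.00047551, -0.00059962,
       -0.00022099]), 'joint_efforts': array([-9.84770813e-04, -4.44880879e+01, -3.51337516e+01, -3.62431147e-04,
        9.00631916e-03,  1.60565475e-05]), 'eef_pos': array([ 0.23637126, -0.52370156,  0.30299506]), 'eef_rot': array([-6.07896927e-04,  8.40007541e-01, -5.42574020e-01, -6.27846348e-04]), 'wrist_force': array([ 0.18409517, -0.3095768 ,  0.08746839]), 'torque': array([-0.06730424,  0.00108419,  0.01146539]), 'opening': 0.9979190998947238}
0.0539
side 491.4763342678335 282.8927556442039 213.60829265822355 (array([-0.22180725,  0.75211921,  0.93431889]), array([ 0.57138211, -0.54391685, -0.61455427]))
   clip [299.5 285.1 321.4 302.1] 0.71
   clip [185.7 378.9 217.3 393. ] 0.6
   clip [230.8 278.7 248.4 290.2] 0.54
   clip_grip [182.3 377.2 215.9 397.2] 0.88
   clip_grip [227.6 278.5 249.8 293.1] 0.79
   clip_grip [171.7 242.8 194.2 258.8] 0.67
   big_cli
[... 268 characters left out ...]
[ 0.19160423,  0.00423363, -0.98146314]))
   clip [247.8 271.5 258.4 289.4] 0.58
   clip [212.9 227.  223.  241. ] 0.4
   clip_grip [200.6 161.5 214.4 171.8] 0.7
   clip_grip [281.6 264.  292.4 277.9] 0.68
   clip_grip [287.  131.8 315.6 164.8] 0.53
   big_clip [213.  224.9 224.3 243.3] 0.62
   big_clip [243.5 220.6 256.9 247.9] 0.61
   big_clip [316.8 173.7 382.6 230.9] 0.27
   wheel [317.2 173.4 377.4 231.1] 0.55
   axle_top [318.4 171.8 377.8 226.8] 0.81
   groove [316.8 172.2 376.4 231.3] 0.59
   mat [191.5 190.7 274.  258. ] 0.75
wrist 354.15217376398056 281.88932700171705 209.64031808582587 (array([ 0.31282202, -0.48913178,  0.37431494]), array([-0.29232145, -0.13136496, -0.94725467]))
```

View pics/side0.png

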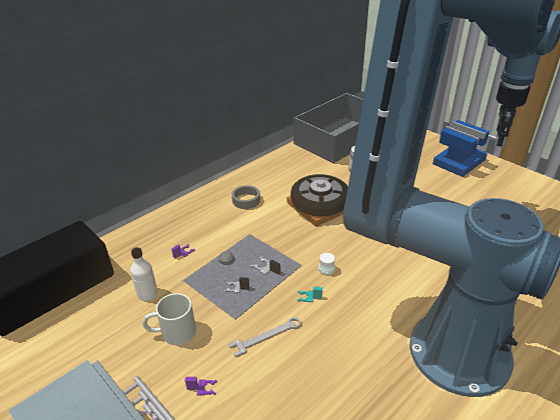

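View pics/top0.png

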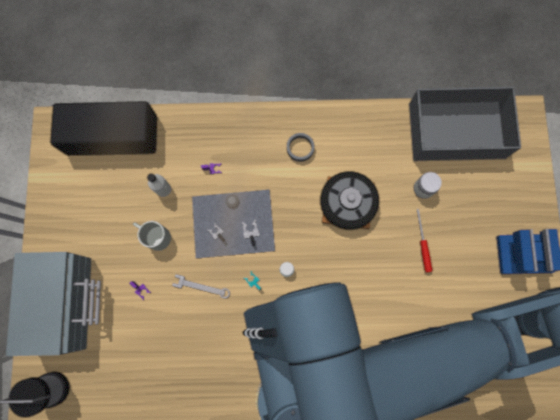

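Run:
```python
import cv2
a=cv2.imread('pics/top0.png')[120:310,180:400]
cv2.imwrite('pics/top0z.png',cv2.resize(a,None,fx=3.1,fy=3.1,interpolation=cv2.INTER_CUBIC))
a=cv2.imread('pics/side0.png')[160:330,150:380]
cv2.imwrite('pics/side0z.png',cv2.resize(a,None,fx=3.4,fy=3.4,interpolation=cv2.INTER_CUBIC))
```

```text
(no output)
```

View pics/top0z.png

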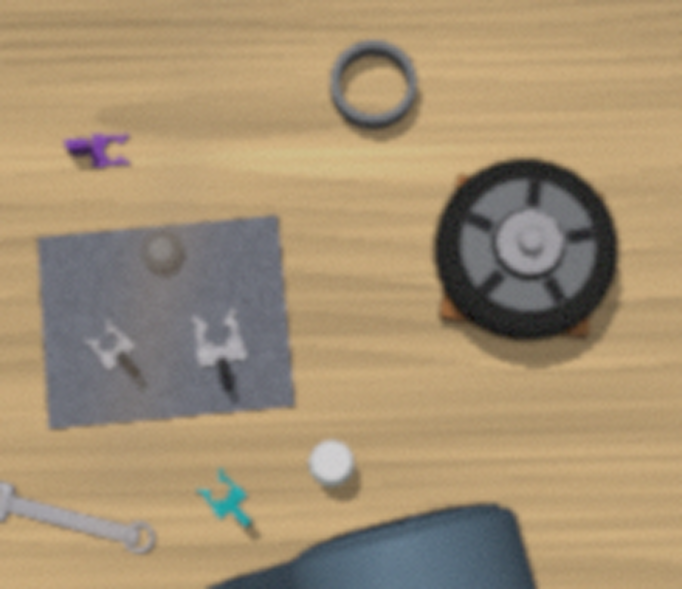

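View pics/side0z.png

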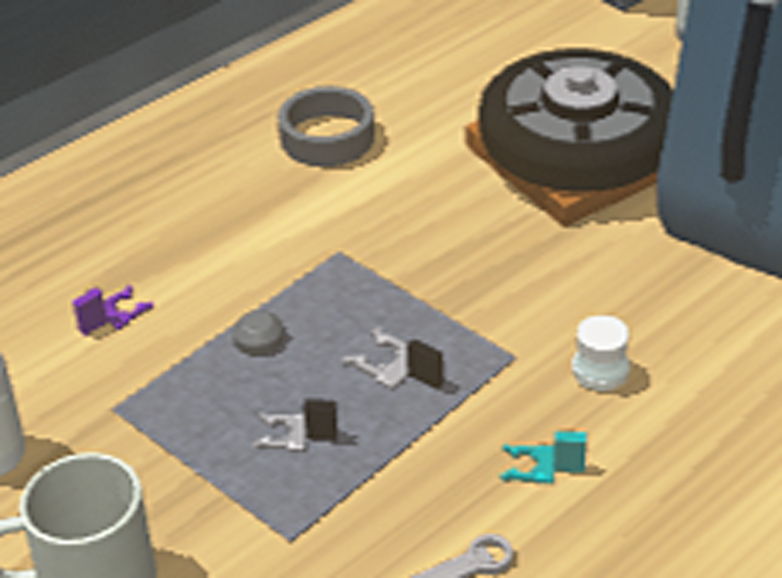

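The smaller clip is the left one on the mat, at about (217,233) in the top picture; the big clip is at (251,231). The wheel is at (350,199). The turquoise and purple ones are decoys.

Run:
```python
from h import *
c=cam('top'); s=cam('side')
print('clip',atz(c,217,233,.005),'grip', atz(c,220.5,239.5,.037), 'side grip top', atz(s,245,280,.035))
print('big',atz(c,251,231,.005)); print('axle',atz(c,351,198,.085), atz(s,320.5,184.5,.085))
print('jar',atz(c,287,270,.045)); print('mat corners',[atz(c,*p,.003)[:2].round(3) for p in [(192,196),(270,190),(275,252),(196,258)]])
o=ctrl.get_obs(); print(R.from_quat(np.r_[o['eef_rot'][1:],o['eef_rot'][0]]).as_matrix().round(3))
```

```text
clip [0.50685924 0.23186679 0.005     ] grip [0.4814363  0.21645702 0.037     ] side grip top [0.48559009 0.21536844 0.035     ]
big [0.510981   0.12471992 0.005     ]
axle [ 0.59264592 -0.18338652  0.085     ] [ 0.5901638  -0.18050121  0.085     ]
jar [0.38332192 0.01417586 0.045     ]
mat corners [array([0.629, 0.313]), array([0.643, 0.063]), array([0.443, 0.05 ]), array([0.43 , 0.297])]
[[ 0.411 -0.912  0.   ]
 [-0.912 -0.411  0.   ]
 [-0.    -0.    -1.   ]]
```

Emit:
move_arm(
  rows="-3.2 -2.96 0 0 0 0 1;-3.2 -2.96 0 0 0 0 1;-3.2 -2.96 0 0 0 0 1;-3.2 -2.96 0 0 0 0 1;-3.2 -2.96 0 0 0 0 1;-3.2 -2.96 0 0 0 0 1;-3.2 -2.96 0 0 0 0 1;-3.2 -2.96 0 0 0 0 1;-3.2 -2.96 0 0 0 0 1;-3.2 -2.96 0 0 0 0 1;-3.2 -2.96 0 0 0 0 1;-3.2 -2.96 0 0 0 0 1;-3.2 -2.96 0 0 0 0 1;-3.2 -2.96 0 0 0 0 1;-3.2 -2.96 0 0 0 0 1;-3.2 -2.96 0 0 0 0 1;-3.2 -2.96 2 0 0 -4 1;-3.2 -2.96 3 0 0 -4 1;0 0 4 0 0 0 1;0 0 3 0 0 0 1",
)

```text
time_s: 3.45
eef_pos: [0.481, 0.2199, 0.1834]
eef_rot: [0.0, 0.876, -0.481, -0.001]
wrist_force: [0.3, 0.1, -0.8]
opening: 0.997
```

Run:
```python
from h import *
o=ctrl.get_obs(); print(o['time_s'],o['eef_pos'],o['eef_rot'],o['wrist_force'])
c=cam('wrist','wrist1.png')
for q in ['clip','clip_grip','clip_throat','big_clip']:
    for d in ctrl.look_for('wrist',q)[:3]: print('  ',q,np.round(d['bbox'],1),round(d['confidence'],2))
```

```text
3.45 [0.48098732 0.21987442 0.18338347] [ 4.47318544e-04  8.76492493e-01 -4.81415050e-01 -5.08238416e-04] [ 0.33844329  0.11919084 -0.79417359]
   clip [277.4 349.  319.  396.1] 0.75
   clip [256.  125.3 316.8 232.6] 0.69
   clip_grip [255.  128.7 312.9 225.8] 0.88
   clip_grip [276.7 345.  321.5 396.6] 0.87
   clip_throat [257.7 127.1 312.8 229.9] 0.81
   clip_throat [275.9 343.8 321.7 392.2] 0.64
   big_clip [364.1 188.7 457.8 302.3] 0.64
   big_clip [253.2 129.5 314.4 227.6] 0.57
```

View pics/wrist1.png

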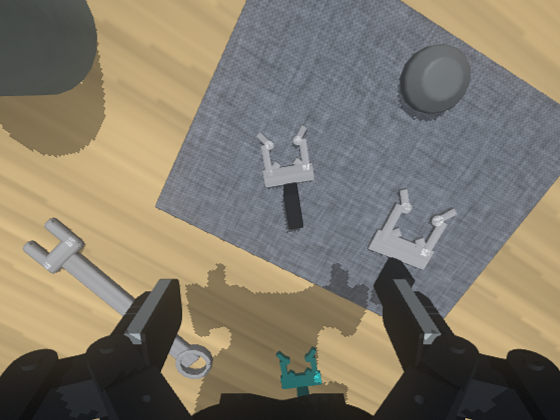

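Run:
```python
from h import *
a=cv2.imread('pics/wrist1.png')[115:245,220:360]
cv2.imwrite('pics/w1z.png',cv2.resize(a,None,fx=4.5,fy=4.5,interpolation=cv2.INTER_CUBIC))
c=ctrl.camera('wrist')
for n,u,v,z in [('bl',265,186.5,.007),('br',314,180,.007),('tl',258.5,135,.007),('tr',303,126,.007),('blk top near',290,184,.037),('blk top far',295.5,228,.037)]:
    print(n,atz(c,u,v,z).round(4))
```

```text
bl [0.4908 0.2386 0.007 ]
br [0.5139 0.211  0.007 ]
tl [0.52   0.2617 0.007 ]
tr [0.5417 0.2388 0.007 ]
blk top near [0.5083 0.2289 0.037 ]
blk top far [0.4847 0.2094 0.037 ]
```

View pics/w1z.png

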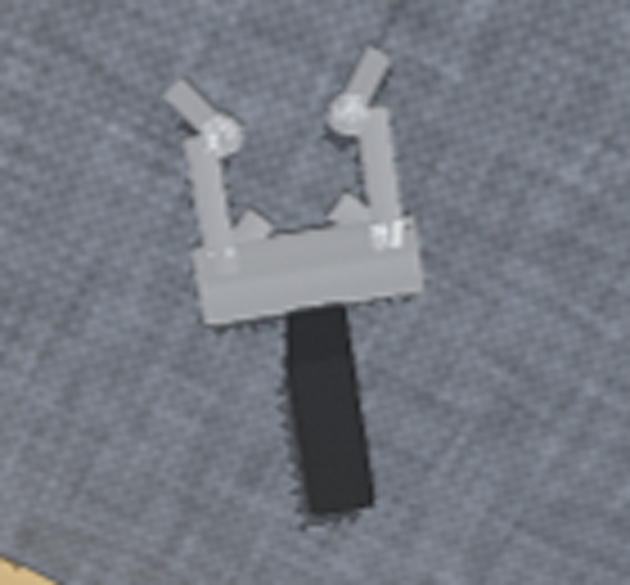

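```bash
cat >> h.py <<'E'
from scipy.optimize import least_squares
def fitclip(c,uv,pts,z0,x0):
    # pts in clip mm ; pose x,y,yaw
    pts=np.array(pts,float)/1000; uv=np.array(uv,float)
    def w(p):
        cs,sn=np.cos(p[2]),np.sin(p[2])
        return np.c_[p[0]+cs*pts[:,0]-sn*pts[:,1],p[1]+sn*pts[:,0]+cs*pts[:,1],z0+pts[:,2]]
    r=least_squares(lambda p:(proj(c,w(p))-uv).ravel(),x0)
    return r.x,(r.fun.reshape(-1,2)).round(1)
E
python3 - <<'E'
from h import *
c=ctrl.camera('wrist')
# image left = clip +y?
pts=[(-22,18,4),(-22,-18,4),(-45.5,5,34),(-45.5,-5,34),(-21.5,5,34),(-21.5,-5,34)]
z=lambda u,v:(220+u/4.5,115+v/4.5)
uv=[z(208,323),z(422,288),z(310,514),z(373,505),z(290,363),z(351,357)]
p,r=fitclip(c,uv,pts,.003,[.52,.235,.7]); print(p,np.degrees(p[2])); print(r)
o=ctrl.get_obs(); M=R.from_quat(np.r_[o['eef_rot'][1:],o['eef_rot'][0]]).as_matrix()
cs,sn=np.cos(p[2]),np.sin(p[2]); g=p[:2]+np.array([cs,sn])*-.0335; print('grip',g)
print('d tool',M.T@(np.r_[g,.003+.024+ctrl.pinch_z]-o['eef_pos'])); print('toolx yaw',np.degrees(np.arctan2(M[1,0],M[0,0])),'want',np.degrees(p[2])-90)
E
```

```text
[0.51953728 0.23864335 0.71374511] 40.894582203482486
[[-0.5  0.4]
 [ 0.7  1. ]
 [-0.2  0.1]
 [ 0.6  0. ]
 [-1.1 -0.2]
 [ 0.6 -1.2]]
grip [0.49421412 0.21671193]
d tool [ 0.00727688 -0.00790766  0.10706599]
toolx yaw -57.74962095925091 want -49.105417796517514
```

Emit:
move_arm(
  rows="0.36 -0.4 1 0 0 0 1;0.36 -0.4 1 0 0 0 1;0 0 1.5 0 0 -4.3 1;0 0 1.5 0 0 -4.3 1;0 0 0 0 0 0 1;0 0 0 0 0 0 1",
)

```text
time_s: 4.4
eef_pos: [0.4924, 0.2165, 0.1351]
eef_rot: [0.0, 0.909, -0.417, -0.0]
wrist_force: [0.5, -0.2, 0.7]
opening: 0.999
```

Run:
```python
from h import *
o=ctrl.get_obs(); print(o['time_s'],o['eef_pos'])
c=cam('wrist','wrist2.png')
M=R.from_quat(np.r_[o['eef_rot'][1:],o['eef_rot'][0]]).as_matrix();print('toolx yaw',np.degrees(np.arctan2(M[1,0],M[0,0])),M[:,2])
# predicted clip overlay
p=[.5195,.2386,.7137]; cs,sn=np.cos(p[2]),np.sin(p[2])
im=c['color'].copy()
pts=[(-22,18,4),(-22,-18,4),(-45.5,5,34),(-45.5,-5,34),(-21.5,5,34),(-21.5,-5,34),(7.5,0,4)]
for a in pts:
    q=proj(c,[p[0]+(cs*a[0]-sn*a[1])/1e3,p[1]+(sn*a[0]+cs*a[1])/1e3,.003+a[2]/1e3])[0]
    cv2.circle(im,tuple(int(round(v)) for v in q),2,(0,0,255),-1)
cv2.imwrite('pics/w2o.png',im)
```

```text
4.4 [0.49239823 0.21651254 0.13514623]
toolx yaw -49.251290487462086 [-1.01671782e-03 -1.97436192e-04 -9.99999464e-01]
```

View pics/w2o.png

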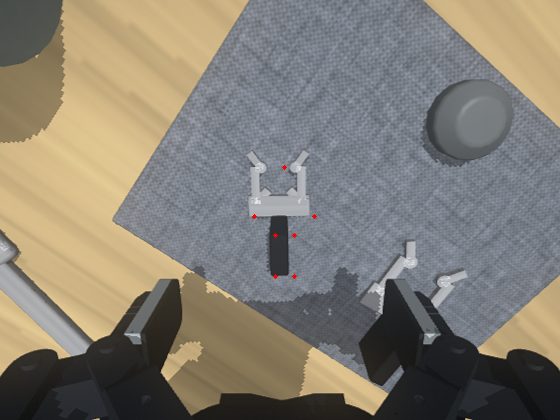

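Run:
```python
from h import *
a=cv2.imread('pics/wrist2.png')[140:290,220:350]
cv2.imwrite('pics/w2z.png',cv2.resize(a,None,fx=4,fy=4,interpolation=cv2.INTER_CUBIC))
o=ctrl.get_obs(); M=R.from_quat(np.r_[o['eef_rot'][1:],o['eef_rot'][0]]).as_matrix()
c=ctrl.camera('wrist')
for z in [-.01,0,.0539,.1]:print(z,proj(c,o['eef_pos']+M@np.array([0,0,z])))
```

```text
-0.01 [[282.89107487 463.39680901]]
0 [[282.78908053 425.59758156]]
0.0539 [[282.46933715 307.1002888 ]]
0.1 [[282.333405   256.72366993]]
```

View pics/w2z.png

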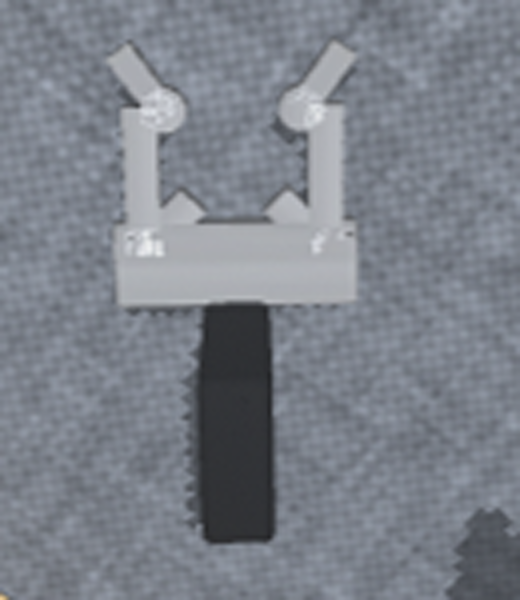

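Run:
```python
from h import *
c=ctrl.camera('wrist')
pts=[(-22,18,4),(-22,-18,4),(-45.5,5,34),(-45.5,-5,34),(-21.5,5,34),(-21.5,-5,34)]
z=lambda u,v:(220+u/4-.4,140+v/4-.4)
uv=[z(118,305),z(356,300),z(204,543),z(273,541),z(200,380),z(270,378)]
p,r=fitclip(c,uv,pts,.003,[.52,.235,.7]); print(p,np.degrees(p[2])); print(r)
o=ctrl.get_obs(); M=R.from_quat(np.r_[o['eef_rot'][1:],o['eef_rot'][0]]).as_matrix()
cs,sn=np.cos(p[2]),np.sin(p[2]); g=p[:2]+np.array([cs,sn])*-.0335; print('grip',g)
print('d tool',M.T@(np.r_[g,.003+.024+ctrl.pinch_z]-o['eef_pos'])); print('toolx yaw',np.degrees(np.arctan2(M[1,0],M[0,0])),'want',np.degrees(p[2])-90)
```

```text
[0.51790936 0.24142504 0.73056387] 41.858226410936595
[[-0.4  0.2]
 [ 0.3  0.3]
 [-0.6  0. ]
 [ 0.7  0.2]
 [-0.9 -0.4]
 [ 0.9 -0.3]]
grip [0.49295862 0.21907083]
d tool [-0.00181441 -0.00135916  0.0554359 ]
toolx yaw -49.18861115741268 want -48.141773589063405
```

Emit:
move_arm(
  rows="-0.2 -0.14 1 0 0 -1 1;0 0 1.5 0 0 0 1;0 0 1.5 0 0 0 1;0 0 1 0 0 0 1;0 0 0.2 0 0 0 1;0 0 0 0 0 0 1;0 0 0 0 0 0 1",
)

```text
time_s: 5.25
eef_pos: [0.4925, 0.2192, 0.0838]
eef_rot: [-0.0, 0.913, -0.408, 0.0]
wrist_force: [0.5, 0.3, 0.8]
opening: 1.0
```

Run:
```python
from h import *
o=ctrl.get_obs(); print(o['time_s'],o['eef_pos'],o['wrist_force'])
c=cam('wrist','wrist3.png');o=ctrl.get_obs(); print(o['time_s'],o['eef_pos'],o['wrist_force'])
```

```text
5.25 [0.49245396 0.21921852 0.08378734] [0.465276   0.3469006  0.81305518]
5.3 [0.49258881 0.21924286 0.0840292 ] [-0.39297485  0.18273614  0.4518518 ]
```

View pics/wrist3.png

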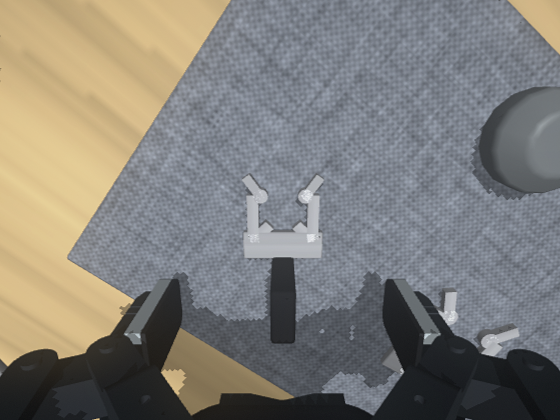

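Emit:
move_arm(
  rows="0 0 0.27 0 0 0 1;0 0 0 0 0 0 1;0 0 0 0 0 0 0;0 0 0 0 0 0 0;0 0 0 0 0 0 0;0 0 0 0 0 0 0;0 0 0 0 0 0 0;0 0 0 0 0 0 0;0 0 0 0 0 0 0;0 0 0 0 0 0 0;0 0 0 0 0 0 0;0 0 0 0 0 0 0",
)

```text
time_s: 6.5
eef_pos: [0.4923, 0.2192, 0.081]
eef_rot: [-0.0, 0.913, -0.408, 0.0]
wrist_force: [0.2, -0.4, 1.6]
opening: 0.106
```

Run:
```python
from h import *
c=cam('wrist','wrist4.png');o=ctrl.get_obs(); print(o['time_s'],o['eef_pos'],o['wrist_force'],o['opening'])
```

```text
6.55 [0.49228986 0.21918731 0.08102606] [ 0.49793774 -0.22664294  2.71371286] 0.10660870007832728
```

View pics/wrist4.png

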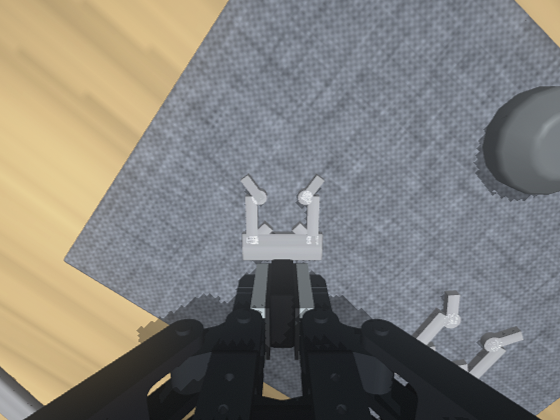

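Grasped (opening 0.106, about 9–10 mm), and the clip sits square in front of the fingers at (283,245).

Emit:
move_arm(
  rows="0 0 -1 0 0 0 0;0 0 -3 0 0 0 0;0 0 -4 0 0 0 0;0 0 -4.7 0 0 0 0;3.05 2.39 0 0 0 0 0;3.05 2.39 0 0 0 0 0;3.05 2.39 0 0 0 0 0;3.05 2.39 0 0 0 0 0;3.05 2.39 0 0 0 0 0;3.05 2.39 0 0 0 0 0;3.05 2.39 0 0 0 0 0;3.05 2.39 0 0 0 0 0;3.05 2.39 0 0 0 0 0;3.05 2.39 0 0 0 0 0;3.05 2.39 0 0 0 0 0;3.05 2.39 0 0 0 0 0;0 0 0 0 0 0 0;0 0 0 0 0 0 0;0 0 0 0 0 0 0",
)

```text
time_s: 8.45
eef_pos: [0.5226, -0.2437, 0.2077]
eef_rot: [-0.0, 0.913, -0.407, -0.001]
wrist_force: [-1.0, 1.1, -1.2]
opening: 0.104
```

Run:
```python
from h import *
c=cam('wrist','wrist5.png');o=ctrl.get_obs(); print(o['time_s'],o['eef_pos'],o['eef_rot'],o['wrist_force'],o['opening'])
for q in ['axle_top','clip','wheel','groove']:
    for d in ctrl.look_for('wrist',q)[:2]: print(q,np.round(d['bbox'],1),d['confidence'])
s=cam('side','side5.png'); t=cam('top','top5.png')
```

```text
8.5 [ 0.52270375 -0.24349758  0.20773298] [-2.15445422e-04  9.13342855e-01 -4.07191084e-01 -4.51502187e-04] [-0.30353165  0.48108539 -1.07616264] 0.10917637125357278
axle_top [126.8   0.  446.6 217.8] 0.73
clip [242.7 175.1 327.  352.5] 0.91
wheel [1.295e+02 4.000e-01 4.485e+02 2.136e+02] 0.68
groove [128.1   0.  445.4 214.6] 0.91
```

View pics/wrist5.png

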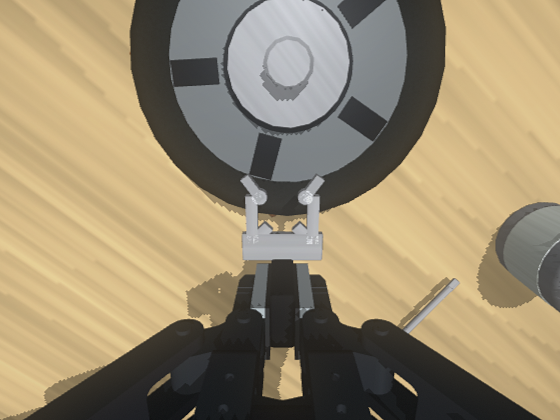

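View pics/side5.png

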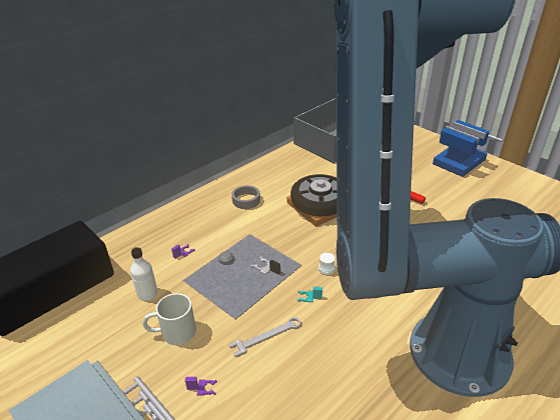

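Run:
```python
from h import *
a=cv2.imread('pics/wrist5.png')[0:150,210:370]
cv2.imwrite('pics/w5z.png',cv2.resize(a,None,fx=4,fy=4,interpolation=cv2.INTER_CUBIC))
```

```text
(no output)
```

View pics/w5z.png

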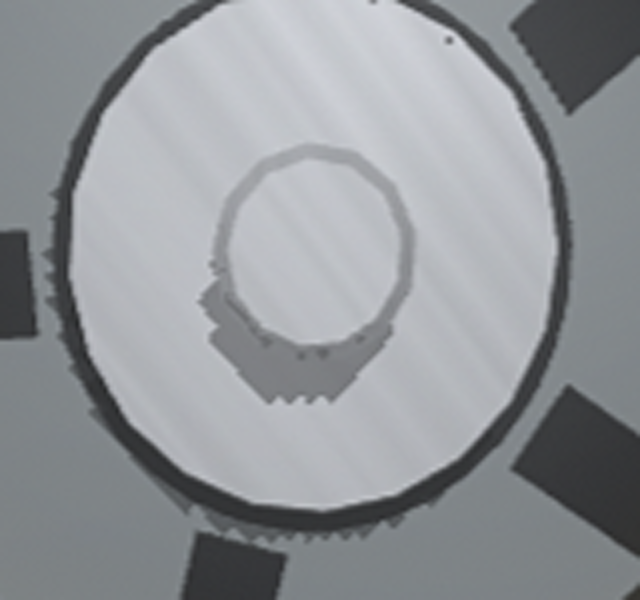

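```bash
cat >> h.py <<'E'
def ext(c,x,y,z,r):
    th=np.linspace(0,2*np.pi,180); q=proj(c,np.c_[x+r*np.cos(th),y+r*np.sin(th),np.full(180,z)])
    return q[:,0].min(),q[:,0].max(),q[:,1].min(),q[:,1].max()
E
python3 - <<'E'
from h import *
c=ctrl.camera('wrist'); o=ctrl.get_obs(); 
def f(p):
    w=ext(c,p[0],p[1],p[2],.032); h=ext(c,p[0],p[1],p[2]+.0145,.0125)
    return [w[0]-227.4,w[1]-349.2,w[3]-127.8,h[0]-263.7,h[1]-313.3,h[2]-35.7,h[3]-87]
r=least_squares(f,[.59,-.18,.07],diff_step=1e-4); print(r.x,np.round(r.fun,1)); p=r.x
# clip features at TCP-relative
M=R.from_quat(np.r_[o['eef_rot'][1:],o['eef_rot'][0]]).as_matrix()
im=cv2.imread('pics/wrist5.png')[160:280,215:350]; cv2.imwrite('pics/w5c.png',cv2.resize(im,None,fx=4.5,fy=4.5,interpolation=cv2.INTER_CUBIC))
pts=[(-22,18,4),(-22,-18,4),(7.5,9,4),(7.5,-9,4)]
uv=[(243,260),(322.5,260),(260,197.5),(306.5,197.5)]
q,rr=fitclip(c,uv,pts,o['eef_pos'][2]-.078,[.55,-.22,.73]); print(q,np.degrees(q[2]));print(rr)
yaw=np.arctan2(M[1,0],M[0,0])+np.pi/2; print('tool clip yaw',np.degrees(yaw))
print('bore in tool',M.T@(np.r_[q[:2],o['eef_pos'][2]-.078]-o['eef_pos']))
print('axle in tool',M.T@(p-o['eef_pos']))
E
```

```text
[ 0.59716589 -0.18191114  0.07584987] [ 0.3 -0.6 -1.4 -0.5  0.8 -1.2  2.5]
[ 0.54798899 -0.2222565   0.72754175] 41.685071628437015
[[ 0.  -0.1]
 [ 0.1  0.1]
 [ 2.  -0.1]
 [-2.2  0. ]]
tool clip yaw 41.92644333830732
bore in tool [ 0.00027955 -0.03331632  0.07799978]
axle in tool [ 0.00312078 -0.09686225  0.13208335]
```

View pics/w5c.png

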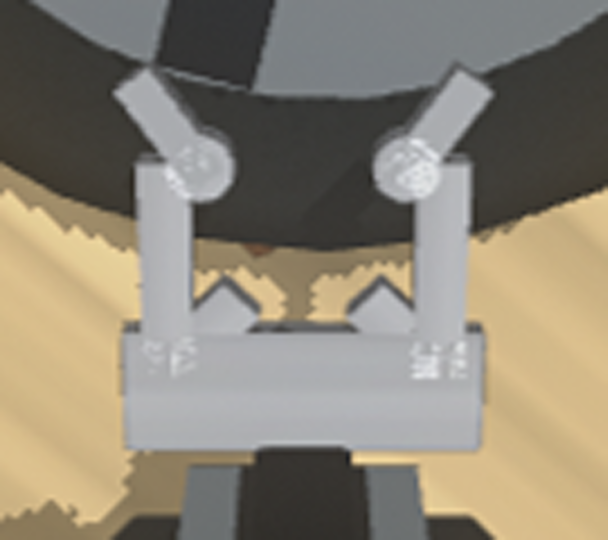

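Emit:
move_arm(
  rows="0.1 -1 0 0 0 0 0;0.1 -1.1 0 0 0 0 0;0.1 -1 1 0 0 0 0;0 0 1.5 0 0 0 0;0 0 1.2 0 0 0 0;0 0 0.5 0 0 0 0;0 0 0 0 0 0 0;0 0 0 0 0 0 0;0 0 0 0 0 0 0",
)

```text
time_s: 9.75
eef_pos: [0.5482, -0.2268, 0.1664]
eef_rot: [0.0, 0.913, -0.408, 0.001]
wrist_force: [0.7, 0.8, -0.3]
opening: 0.104
```

Run:
```python
from h import *
c=cam('wrist','wrist6.png');o=ctrl.get_obs(); print(o['time_s'],o['eef_pos'],o['eef_rot'],o['wrist_force'],o['opening'])
a=c['color'][60:280,180:390]; cv2.imwrite('pics/w6z.png',cv2.resize(a,None,fx=2.7,fy=2.7,interpolation=cv2.INTER_CUBIC))
```

```text
9.8 [ 0.54827289 -0.22676855  0.16655389] [ 1.16667835e-04  9.13063882e-01 -4.07816033e-01  6.45630236e-04] [-0.54626537 -0.14283177 -0.59699195] 0.10515398311744292
```

View pics/wrist6.png

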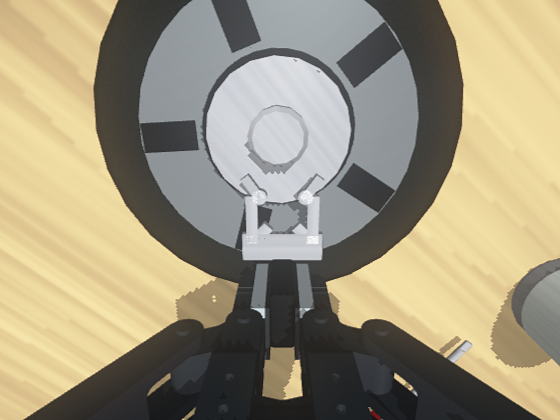

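View pics/w6z.png

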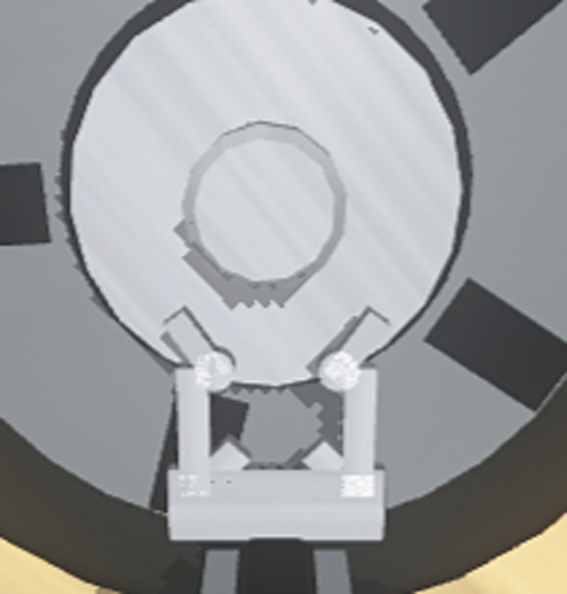

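Run:
```python
from h import *
c=ctrl.camera('wrist'); o=ctrl.get_obs(); 
def f(p):
    w=ext(c,p[0],p[1],p[2],.032); h=ext(c,p[0],p[1],p[2]+.0145,.0125)
    return [w[0]-205.9,w[1]-351.5,w[3]-202.5,h[0]-247.8,h[1]-308.1,h[2]-105.2,h[3]-165.2]
r=least_squares(f,[.59,-.18,.07],diff_step=1e-4); print(r.x,np.round(r.fun,1)); p=r.x
M=R.from_quat(np.r_[o['eef_rot'][1:],o['eef_rot'][0]]).as_matrix()
print('axle in tool',M.T@(p-o['eef_pos']), 'underside z',o['eef_pos'][2]-.078)
q,rr=fitclip(c,[(180+168/2.7,60+540/2.7),(180+385/2.7,60+540/2.7)],[(-22,18,4),(-22,-18,4)],o['eef_pos'][2]-.078,[.57,-.2,.73])
print('bore in tool',M.T@(np.r_[q[:2],o['eef_pos'][2]-.078]-o['eef_pos']))
```

```text
[ 0.596546   -0.18145247  0.0772375 ] [ 0.2 -0.8 -1.1 -0.5  1.  -0.8  1.8]
axle in tool [-0.00157813 -0.06613356  0.08931534] underside z 0.08853419393177998
bore in tool [ 0.00015652 -0.03315869  0.07801051]
```

Emit:
move_arm(
  rows="-0.17 -0.3 0 0 0 0 0;0 -0.25 0 0 0 0 0;0 0 0.4 0 0 0 0;0 0 0.3 0 0 0 0;0 0 0 0 0 0 0;0 0 0 0 0 0 0;0 0 0 0 0 0 0",
)

```text
time_s: 10.55
eef_pos: [0.551, -0.2215, 0.1588]
eef_rot: [-0.0, 0.913, -0.408, 0.0]
wrist_force: [-0.0, -0.3, -1.1]
opening: 0.105
```

```bash
cat >> h.py <<'E'
def st(n=6):
    F=[];P=[];T=[]
    for i in range(n):
        ctrl.camera('top'); o=ctrl.get_obs(); F.append(o['wrist_force']);P.append(o['eef_pos']);T.append(o['torque'])
    F=np.array(F);P=np.array(P);T=np.array(T)
    M=R.from_quat(np.r_[o['eef_rot'][1:],o['eef_rot'][0]]).as_matrix()
    print('t',o['time_s'],'P',P.mean(0).round(5),'F',F.mean(0).round(2),'sd',F.std(0).round(2),'T',T.mean(0).round(3),'Ftool',(M.T@F.mean(0)).round(2),'op',round(o['opening'],3),'rot',np.round(o['eef_rot'],4))
    return M,P.mean(0),F.mean(0)
E
python3 - <<'E'
from h import *
st()
c=cam('wrist','wrist7.png')
a=c['color'][60:280,180:390]; cv2.imwrite('pics/w7z.png',cv2.resize(a,None,fx=2.7,fy=2.7,interpolation=cv2.INTER_CUBIC))
E
```

```text
t 10.85 P [ 0.55101 -0.22148  0.15894] F [-0.48 -0.13 -0.69] sd [0.46 0.42 0.37] T [-0.009 -0.    -0.022] Ftool [-0.22  0.44  0.69] op 0.107 rot [ 0.000e+00  9.131e-01 -4.077e-01  1.000e-04]
```

View pics/w7z.png

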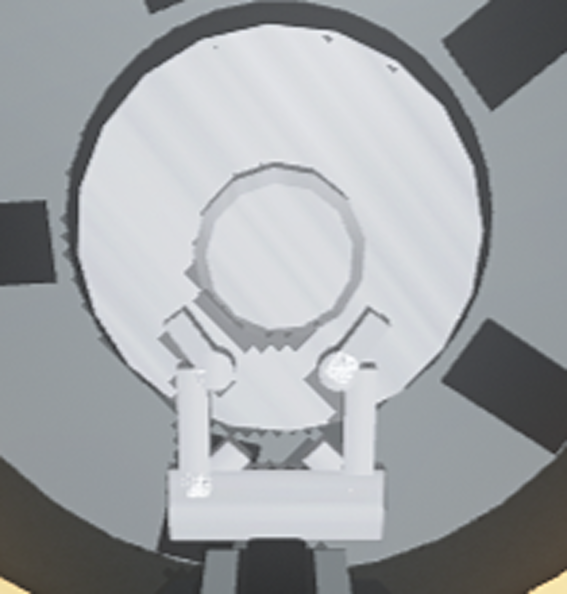

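Emit:
move_arm(
  rows="0.04 0 0.1 0 0 0 0;0 0 0.1 0 0 0 0;0 0 0 0 0 0 0;0 0 0 0 0 0 0",
)

```text
time_s: 11.3
eef_pos: [0.5512, -0.2217, 0.1568]
eef_rot: [-0.0, 0.913, -0.408, -0.0]
wrist_force: [-0.3, -0.4, -1.1]
opening: 0.104
```

Run:
```python
from h import *
st(4)
```

```text
t 11.5 P [ 0.55121 -0.22168  0.15681] F [-0.26  0.52 -0.35] sd [1.   0.54 0.35] T [ 0.001  0.022 -0.015] Ftool [-0.56 -0.16  0.35] op 0.108 rot [-0.      0.9131 -0.4077 -0.    ]
```

Emit:
move_arm(
  rows="0 0 0.1 0 0 0 0;0 0 0 0 0 0 0;0 0 0 0 0 0 0",
)

```text
time_s: 11.8
eef_pos: [0.5514, -0.2218, 0.1561]
eef_rot: [0.0, 0.913, -0.408, 0.0]
wrist_force: [-0.9, -0.2, 2.0]
opening: 0.107
```

Emit:
move_arm(
  rows="0 0 0.05 0 0 0 0;0 0 0 0 0 0 0;0 0 0 0 0 0 0",
)

```text
time_s: 12.1
eef_pos: [0.5514, -0.2219, 0.1557]
eef_rot: [0.0, 0.913, -0.408, 0.0]
wrist_force: [-1.3, -0.4, 3.3]
opening: 0.103
```

Run:
```python
from h import *
st(4)
```

```text
t 12.3 P [ 0.55138 -0.22183  0.15557] F [-0.78 -0.2   3.58] sd [0.46 0.47 0.7 ] T [0.093 0.032 0.016] Ftool [-0.37  0.71 -3.58] op 0.109 rot [ 0.000e+00  9.131e-01 -4.077e-01  2.000e-04]
```

Emit:
move_arm(
  rows="0 0 0.05 0 0 0 0;0 0 0.05 0 0 0 0;0 0 0 0 0 0 0;0 0 0 0 0 0 0",
)

```text
time_s: 12.7
eef_pos: [0.5514, -0.2219, 0.1547]
eef_rot: [0.0, 0.913, -0.408, 0.0]
wrist_force: [-1.7, 0.6, 5.3]
opening: 0.104
```

Run:
```python
from h import *
st(4)
```

```text
t 12.9 P [ 0.55139 -0.22187  0.15472] F [-1.31 -0.54  5.78] sd [0.11 0.27 0.25] T [0.11  0.074 0.026] Ftool [-0.47  1.33 -5.78] op 0.106 rot [ 1.000e-04  9.131e-01 -4.077e-01  3.000e-04]
```

Emit:
move_arm(
  rows="0 0 0.06 0 0 0 0;0 0 0 0 0 0 0;0 0 0 0 0 0 0",
)

```text
time_s: 13.2
eef_pos: [0.5515, -0.2219, 0.1543]
eef_rot: [0.0, 0.913, -0.408, 0.0]
wrist_force: [-1.8, 0.2, 7.1]
opening: 0.108
```

Run:
```python
from h import *
M,P,F=st(5)
c=cam('wrist','wrist8.png')
a=c['color'][60:280,180:390]; cv2.imwrite('pics/w8z.png',cv2.resize(a,None,fx=2.7,fy=2.7,interpolation=cv2.INTER_CUBIC))
```

```text
t 13.45 P [ 0.55146 -0.22191  0.15432] F [-1.85  0.32  7.08] sd [0.31 0.19 0.41] T [0.191 0.097 0.048] Ftool [-1.47  1.17 -7.08] op 0.106 rot [ 1.000e-04  9.131e-01 -4.077e-01  4.000e-04]
```

View pics/w8z.png

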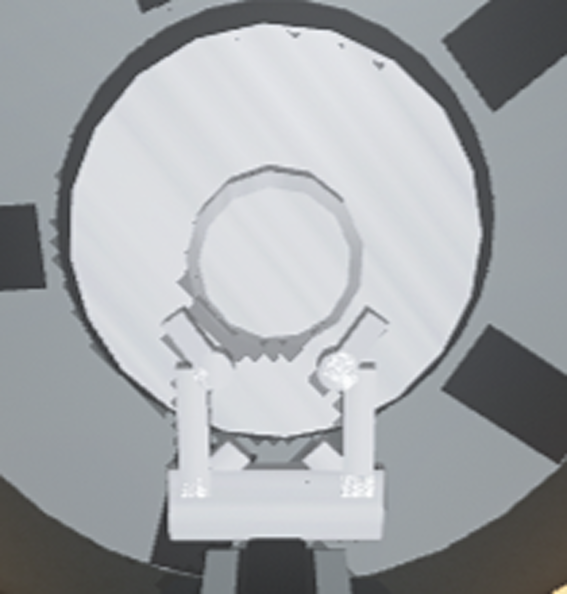

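Emit:
move_arm(
  rows="0 -0.2 0 0 0 0 0;0 -0.2 0 0 0 0 0;0 -0.2 0 0 0 0 0;0 -0.2 0 0 0 0 0;0 0 0 0 0 0 0;0 0 0 0 0 0 0",
)

```text
time_s: 14.1
eef_pos: [0.5577, -0.2168, 0.1545]
eef_rot: [0.0, 0.913, -0.408, 0.001]
wrist_force: [-0.0, -0.2, 7.0]
opening: 0.102
```

Run:
```python
from h import *
M,P,F=st(4)
c=cam('wrist','wrist9.png')
a=c['color'][60:280,180:390]; cv2.imwrite('pics/w9z.png',cv2.resize(a,None,fx=2.7,fy=2.7,interpolation=cv2.INTER_CUBIC))
```

```text
t 14.3 P [ 0.55774 -0.21677  0.1545 ] F [-0.67 -0.39  6.56] sd [0.59 0.47 0.49] T [ 0.058 -0.032  0.005] Ftool [-0.14  0.76 -6.56] op 0.11 rot [ 1.000e-04  9.131e-01 -4.077e-01  9.000e-04]
```

View pics/w9z.png

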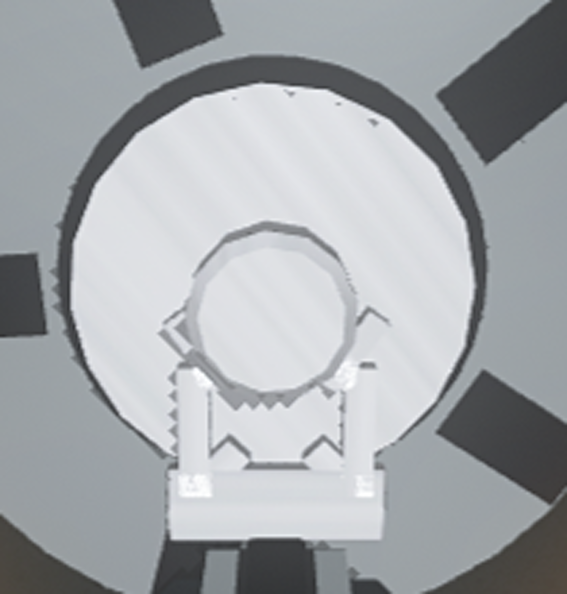

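Emit:
move_arm(
  rows="-0.05 0 0.04 0 0 0 0;0 -0.1 0 0 0 0 0;0 -0.1 0 0 0 0 0;0 -0.1 0 0 0 0 0;0 0 0 0 0 0 0",
)

```text
time_s: 14.85
eef_pos: [0.5597, -0.2146, 0.1543]
eef_rot: [0.0, 0.913, -0.408, 0.001]
wrist_force: [-0.5, -1.1, 6.8]
opening: 0.106
```

Run:
```python
from h import *
M,P,F=st(4)
```

```text
t 15.05 P [ 0.55964 -0.2146   0.15428] F [-1.53 -1.42  7.62] sd [0.39 0.29 0.3 ] T [-0.022  0.067  0.004] Ftool [ 0.05  2.08 -7.62] op 0.101 rot [ 3.000e-04  9.131e-01 -4.077e-01  1.000e-03]
```

Emit:
move_arm(
  rows="0 -0.1 0 0 0 0 0;0 -0.1 0 0 0 0 0;0 -0.1 0 0 0 0 0;0 0 0 0 0 0 0;0 0 0 0 0 0 0",
)

```text
time_s: 15.55
eef_pos: [0.5613, -0.213, 0.1542]
eef_rot: [0.001, 0.913, -0.408, 0.0]
wrist_force: [-4.5, -2.6, 8.2]
opening: 0.104
```

Run:
```python
from h import *
M,P,F=st(4)
c=cam('wrist','wrist10.png')
a=c['color'][60:280,180:390]; cv2.imwrite('pics/w10z.png',cv2.resize(a,None,fx=2.7,fy=2.7,interpolation=cv2.INTER_CUBIC))
```

```text
t 15.75 P [ 0.56129 -0.21298  0.15423] F [-4.11 -2.1   9.22] sd [0.69 0.26 0.3 ] T [-0.264  0.513  0.059] Ftool [-1.17  4.47 -9.21] op 0.104 rot [ 8.000e-04  9.131e-01 -4.077e-01  4.000e-04]
```

View pics/w10z.png

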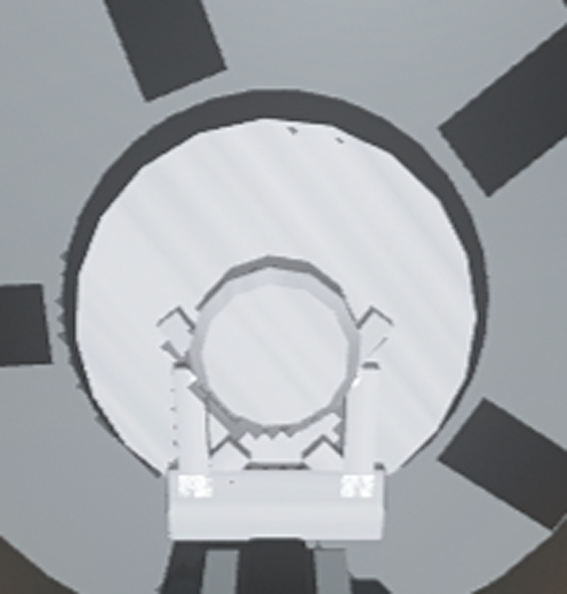

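Emit:
move_arm(
  rows="0 -0.1 -0.03 0 0 0 0;0 -0.1 0 0 0 0 0;0 0 0 0 0 0 0;0 0 0 0 0 0 0",
)

```text
time_s: 16.2
eef_pos: [0.5625, -0.2119, 0.1543]
eef_rot: [0.001, 0.913, -0.408, 0.0]
wrist_force: [-4.5, -3.3, 7.0]
opening: 0.103
```

Run:
```python
from h import *
M,P,F=st(3)
```

```text
t 16.35 P [ 0.56248 -0.21185  0.15431] F [-5.52 -4.02  7.77] sd [0.24 0.57 0.45] T [-0.492  0.689  0.005] Ftool [-0.68  6.81 -7.75] op 0.104 rot [ 1.000e-03  9.131e-01 -4.078e-01  1.000e-04]
```

Emit:
move_arm(
  rows="0 -0.1 0 0 0 0 0;0 -0.1 0 0 0 0 0;0 0 0 0 0 0 0;0 0 0 0 0 0 0",
)

```text
time_s: 16.75
eef_pos: [0.5641, -0.2104, 0.1544]
eef_rot: [0.001, 0.913, -0.408, 0.0]
wrist_force: [-4.2, -3.0, 8.5]
opening: 0.103
```

Run:
```python
from h import *
M,P,F=st(3)
```

```text
t 16.9 P [ 0.56408 -0.2104   0.15436] F [-4.28 -2.79  7.97] sd [0.43 0.51 0.12] T [-0.409  0.622  0.036] Ftool [-0.77  5.06 -7.96] op 0.105 rot [ 9.000e-04  9.131e-01 -4.077e-01  2.000e-04]
```

Emit:
move_arm(
  rows="0 -0.1 0 0 0 0 0;0 -0.1 0 0 0 0 0;0 0 0 0 0 0 0",
)

```text
time_s: 17.2
eef_pos: [0.5658, -0.2088, 0.1543]
eef_rot: [0.001, 0.913, -0.408, 0.0]
wrist_force: [-2.1, -2.7, 6.5]
opening: 0.103
```

Emit:
move_arm(
  rows="0 -0.1 0 0 0 0 0;0 -0.1 0 0 0 0 0;0 0 0 0 0 0 0",
)

```text
time_s: 17.5
eef_pos: [0.5677, -0.2071, 0.1544]
eef_rot: [0.0, 0.913, -0.408, 0.001]
wrist_force: [-0.6, -1.0, 7.5]
opening: 0.11
```

Run:
```python
from h import *
M,P,F=st(3)
c=cam('wrist','wrist11.png')
a=c['color'][60:280,180:390]; cv2.imwrite('pics/w11z.png',cv2.resize(a,None,fx=2.7,fy=2.7,interpolation=cv2.INTER_CUBIC))
```

```text
t 17.65 P [ 0.56772 -0.2071   0.15439] F [-0.8  -0.59  6.97] sd [0.52 0.46 0.63] T [-0.03   0.066  0.023] Ftool [-0.08  0.99 -6.97] op 0.108 rot [ 2.000e-04  9.131e-01 -4.077e-01  8.000e-04]
```

View pics/w11z.png

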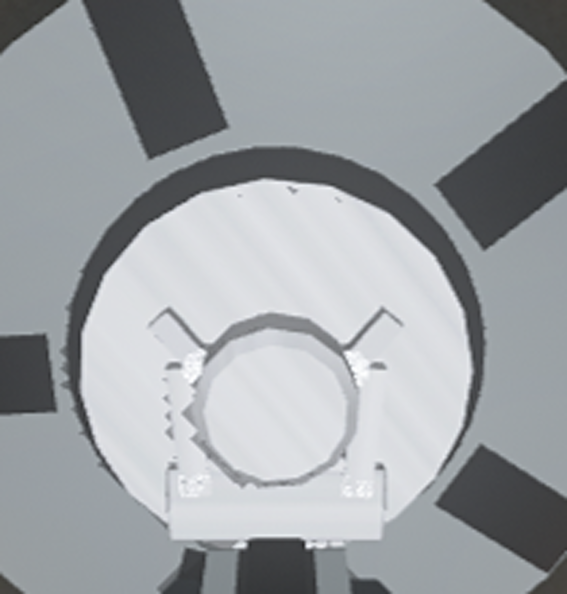

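Emit:
move_arm(
  rows="0 -0.1 0 0 0 0 0;0 -0.1 0 0 0 0 0;0 -0.1 0 0 0 0 0;0 0 0 0 0 0 0",
)

```text
time_s: 18.1
eef_pos: [0.57, -0.205, 0.1544]
eef_rot: [0.0, 0.913, -0.408, 0.001]
wrist_force: [-1.3, 0.1, 8.2]
opening: 0.102
```

Emit:
move_arm(
  rows="0 -0.1 0 0 0 0 0;0 0 0 0 0 0 0;0 0 0 0 0 0 0",
)

```text
time_s: 18.4
eef_pos: [0.5707, -0.2044, 0.1544]
eef_rot: [0.0, 0.913, -0.408, 0.001]
wrist_force: [-0.7, -0.6, 7.3]
opening: 0.109
```

Run:
```python
from h import *
M,P,F=st(3)
```

```text
t 18.55 P [ 0.57072 -0.20441  0.15443] F [-0.89 -0.78  7.23] sd [0.34 0.31 0.04] T [0.009 0.092 0.017] Ftool [-0.    1.18 -7.23] op 0.106 rot [ 2.000e-04  9.131e-01 -4.077e-01  8.000e-04]
```

Emit:
move_arm(
  rows="0 -0.05 0 0 0 0 0;0 -0.05 0 0 0 0 0;0 0 0 0 0 0 0",
)

```text
time_s: 18.85
eef_pos: [0.5714, -0.2039, 0.1544]
eef_rot: [0.0, 0.913, -0.408, 0.001]
wrist_force: [-1.7, -2.6, 7.8]
opening: 0.106
```

Emit:
move_arm(
  rows="0 -0.05 0 0 0 0 0;0 0 0 0 0 0 0;0 0 0 0 0 0 0",
)

```text
time_s: 19.15
eef_pos: [0.5717, -0.2036, 0.1544]
eef_rot: [0.0, 0.913, -0.408, 0.001]
wrist_force: [-2.6, -0.5, 6.8]
opening: 0.106
```

Run:
```python
from h import *
M,P,F=st(3)
c=cam('wrist','wrist12.png')
a=c['color'][60:280,180:390]; cv2.imwrite('pics/w12z.png',cv2.resize(a,None,fx=2.7,fy=2.7,interpolation=cv2.INTER_CUBIC))
```

```text
t 19.3 P [ 0.57166 -0.20365  0.15444] F [-1.97 -1.65  7.55] sd [0.2  0.14 0.62] T [-0.115  0.211  0.012] Ftool [-0.08  2.57 -7.55] op 0.104 rot [ 5.000e-04  9.131e-01 -4.077e-01  6.000e-04]
```

View pics/w12z.png

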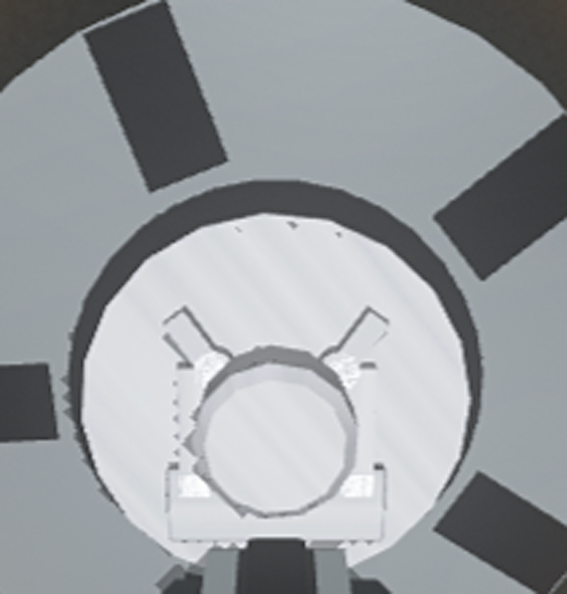

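Emit:
move_arm(
  rows="0 -0.05 0 0 0 0 0;0 0 0 0 0 0 0;0 0 0 0 0 0 0",
)

```text
time_s: 19.65
eef_pos: [0.5718, -0.2036, 0.1544]
eef_rot: [0.001, 0.913, -0.408, 0.0]
wrist_force: [-3.9, -1.4, 8.5]
opening: 0.106
```

Emit:
move_arm(
  rows="0 -0.05 0 0 0 0 0;0 0 0 0 0 0 0;0 0 0 0 0 0 0",
)

```text
time_s: 19.95
eef_pos: [0.5719, -0.2035, 0.1544]
eef_rot: [0.001, 0.913, -0.408, 0.0]
wrist_force: [-4.8, -3.4, 8.8]
opening: 0.104
```

Run:
```python
from h import *
M,P,F=st(3)
```

```text
t 20.1 P [ 0.57187 -0.20349  0.15442] F [-4.32 -3.21  8.43] sd [0.08 0.14 0.7 ] T [-0.464  0.686  0.003] Ftool [-0.48  5.37 -8.42] op 0.112 rot [ 1.000e-03  9.131e-01 -4.077e-01  2.000e-04]
```

Emit:
move_arm(
  rows="0 -0.05 0 0 0 0 0;0 0 0 0 0 0 0;0 0.06 -0.02 0 0 0 0;0 0.06 -0.02 0 0 0 0;0 0 0 0 0 0 0;0 0 0 0 0 0 0",
)

```text
time_s: 20.7
eef_pos: [0.5718, -0.2035, 0.1547]
eef_rot: [0.001, 0.913, -0.408, 0.001]
wrist_force: [-2.8, -1.2, 5.7]
opening: 0.109
```

Run:
```python
from h import *
M,P,F=st(3)
```

```text
t 20.85 P [ 0.57175 -0.20354  0.15466] F [-1.69 -2.35  6.43] sd [0.05 0.41 0.1 ] T [-0.263  0.244  0.006] Ftool [ 0.63  2.83 -6.43] op 0.106 rot [ 6.000e-04  9.131e-01 -4.077e-01  6.000e-04]
```

Emit:
move_arm(
  rows="0 0.03 -0.03 0 0 0 0;0 0.01 -0.02 0 0 0 0;0 0 0 0 0 0 0;0 0 0 0 0 0 0",
)

```text
time_s: 21.25
eef_pos: [0.5717, -0.2036, 0.1551]
eef_rot: [0.0, 0.913, -0.408, 0.001]
wrist_force: [-1.2, -0.9, 5.4]
opening: 0.108
```

Run:
```python
from h import *
M,P,F=st(3)
```

```text
t 21.4 P [ 0.57165 -0.20359  0.15507] F [-0.43 -1.01  5.65] sd [0.18 0.24 0.18] T [-0.163  0.049  0.011] Ftool [ 0.47  1.   -5.65] op 0.103 rot [ 3.000e-04  9.131e-01 -4.077e-01  7.000e-04]
```

Emit:
move_arm(
  rows="0 0 -0.03 0 0 0 0;0 0 0 0 0 0 0;0 0 0 0 0 0 0",
)

```text
time_s: 21.7
eef_pos: [0.5716, -0.2035, 0.1551]
eef_rot: [0.0, 0.913, -0.408, 0.001]
wrist_force: [-0.1, -3.5, 4.7]
opening: 0.103
```

Run:
```python
from h import *
M,P,F=st(3)
```

```text
t 21.85 P [ 0.57156 -0.20348  0.15514] F [ 0.13 -3.08  5.04] sd [0.34 0.45 0.11] T [-0.5   -0.063 -0.059] Ftool [ 2.38  1.96 -5.04] op 0.102 rot [ 2.000e-04  9.131e-01 -4.078e-01  5.000e-04]
```

Emit:
move_arm(
  rows="0 0 -0.04 0 0 0 0;0 0 0 0 0 0 0;0 0 0 0 0 0 0.5;0 0 0 0 0 0 0.5;0 0 0 0 0 0 0.5;0 0 0 0 0 0 0.5;0 0 0 0 0 0 0.5;0 0 0 0 0 0 0.5",
)

```text
time_s: 22.65
eef_pos: [0.5713, -0.2029, 0.1552]
eef_rot: [-0.0, 0.913, -0.408, -0.0]
wrist_force: [-0.6, -0.0, 0.4]
opening: 0.502
```

Run:
```python
from h import *
M,P,F=st(2)
c=cam('wrist','wrist13.png')
```

```text
t 22.75 P [ 0.57127 -0.20299  0.15523] F [ 0.35  0.05 -0.29] sd [0.42 0.5  0.38] T [ 0.039  0.008 -0.021] Ftool [ 0.2  -0.29  0.29] op 0.499 rot [-0.      0.9131 -0.4077 -0.    ]
```

View pics/wrist13.png

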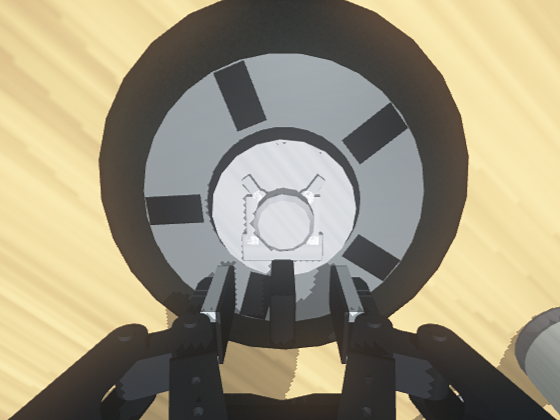

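Emit:
move_arm(
  rows="0 0 -0.5 0 0 0 0.5;0 0 -1.5 0 0 0 0.5;0 0 -3 0 0 0 0.5;0 0 -4 0 0 0 0.5;0 0.5 -4 0 0 0 0.5;0 3 -2 0 0 0 0.5;0 3 0 0 0 0 0.5;0 0 0 0 0 0 0.5;0 0 0 0 0 0 0.5",
)

```text
time_s: 23.7
eef_pos: [0.5228, -0.2467, 0.3065]
eef_rot: [-0.0, 0.913, -0.408, 0.001]
wrist_force: [0.6, -0.2, -0.2]
opening: 0.5
```

Run:
```python
from h import *
M,P,F=st(1)
c=cam('wrist','wrist14.png'); s=cam('side','side14.png'); t=cam('top','top14.png')
a=c['color'][0:130,210:360]; cv2.imwrite('pics/w14z.png',cv2.resize(a,None,fx=4.5,fy=4.5,interpolation=cv2.INTER_CUBIC))
a=s['color'][150:330,150:380]; cv2.imwrite('pics/s14z.png',cv2.resize(a,None,fx=3.3,fy=3.3,interpolation=cv2.INTER_CUBIC))
```

```text
t 23.75 P [ 0.52306 -0.24627  0.30593] F [-0.37  0.34 -0.66] sd [0. 0. 0.] T [0.021 0.01  0.018] Ftool [-0.5   0.05  0.66] op 0.497 rot [-2.000e-04  9.130e-01 -4.079e-01  4.000e-04]
```

View pics/wrist14.png

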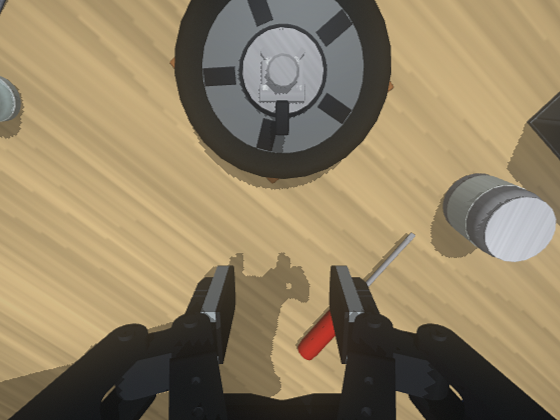

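View pics/s14z.png

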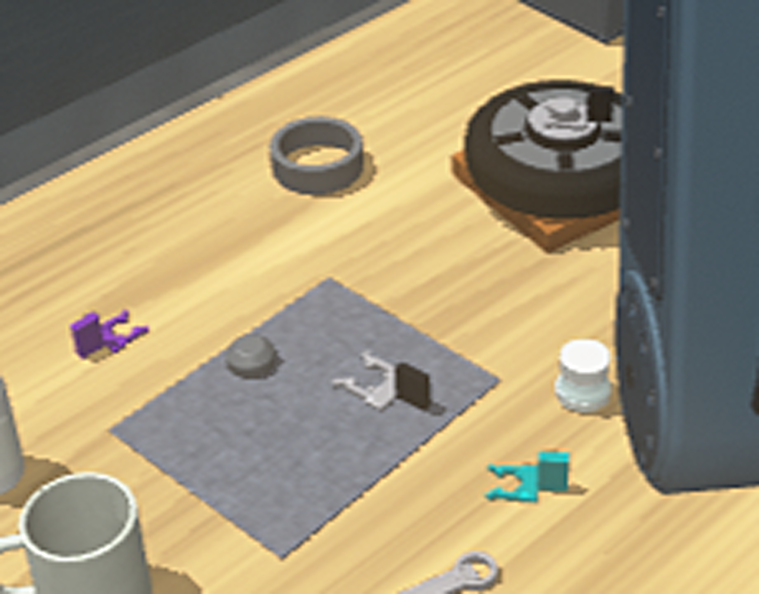

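View pics/w14z.png

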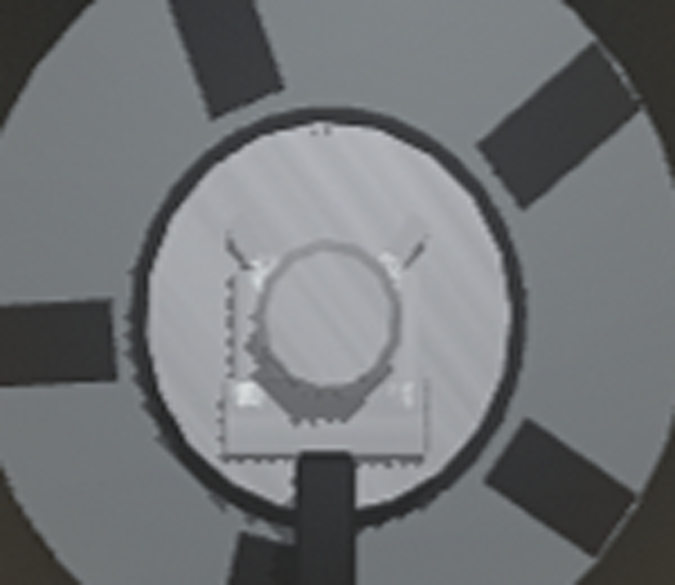

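Run:
```python
from h import *
c=ctrl.camera('wrist')
z=lambda u,v:(210+(u)/4.5-.4,(v)/4.5-.4)
L,T=z(147,122);Rr,B=z(510,513); hl,ht=z(256,239); hr,hb=z(402,388)
def f(p):
    w=ext(c,p[0],p[1],p[2]-.0015,.032); h=ext(c,p[0],p[1],p[2]+.0145,.0125)
    return [w[0]-L,w[1]-Rr,w[2]-T,h[0]-hl,h[1]-hr,h[2]-ht,h[3]-hb]
r=least_squares(f,[.59,-.18,.07],diff_step=1e-4); print(r.x,r.fun.round(1))
q,rr=fitclip(c,[z(221,460),z(427,459)],[(-22,18,4),(-22,-18,4)],r.x[2]-.0015,[.59,-.18,.73]); print(q,rr)
d=q[:2]-r.x[:2]; cs,sn=np.cos(q[2]),np.sin(q[2]); print('clip-axle along x,y mm',1e3*(cs*d[0]+sn*d[1]),1e3*(-sn*d[0]+cs*d[1]))
```

```text
[ 0.59703644 -0.18001846  0.07048613] [ 0.7 -0.6 -0.2 -0.2  0.1 -0.9  1.1]
[ 0.59506426 -0.18051988  0.73585192] [[ 0.9 -0. ]
 [-0.9 -0. ]]
clip-axle along x,y mm -1.7984575686595452 0.9520860889499466
```

Run:
```python
from h import *
c=ctrl.camera('wrist')
z=lambda u,v:(210+(u)/4.5-.4,(v)/4.5-.4)
L,T=z(147,122);Rr,B=z(510,513); hl,ht=z(256,239); hr,hb=z(402,388)
for Z in [.076,.078]:
    def f(p):
        w=ext(c,p[0],p[1],Z-.0015,.032); h=ext(c,p[0],p[1],Z+.0145,.0125)
        return [(w[0]+w[1]-L-Rr)/2,(h[0]+h[1]-hl-hr)/2,(h[2]+h[3]-ht-hb)/2,(w[2]+w[3]-T-B)/2]
    r=least_squares(f,[.59,-.18],diff_step=1e-4); print(r.x,r.fun.round(1))
    q,rr=fitclip(c,[z(221,460),z(427,459)],[(-22,18,4),(-22,-18,4)],Z-.0015,[.59,-.18,.73])
    d=q[:2]-r.x[:2]; cs,sn=np.cos(q[2]),np.sin(q[2]); print('clip-axle along x,y mm',1e3*(cs*d[0]+sn*d[1]),1e3*(-sn*d[0]+cs*d[1]))
s=cv2.imread('pics/top14.png')[120:310,180:400]; cv2.imwrite('pics/t14z.png',cv2.resize(s,None,fx=3,fy=3))
```

```text
[ 0.59652175 -0.18041138] [ 0.  -0.   0.6 -0.6]
clip-axle along x,y mm -1.0256655867483813 0.9333736759880811
[ 0.59644196 -0.18047922] [ 0.  -0.   0.6 -0.6]
clip-axle along x,y mm -0.8625484366146235 0.9270027879493099
```

View pics/t14z.png

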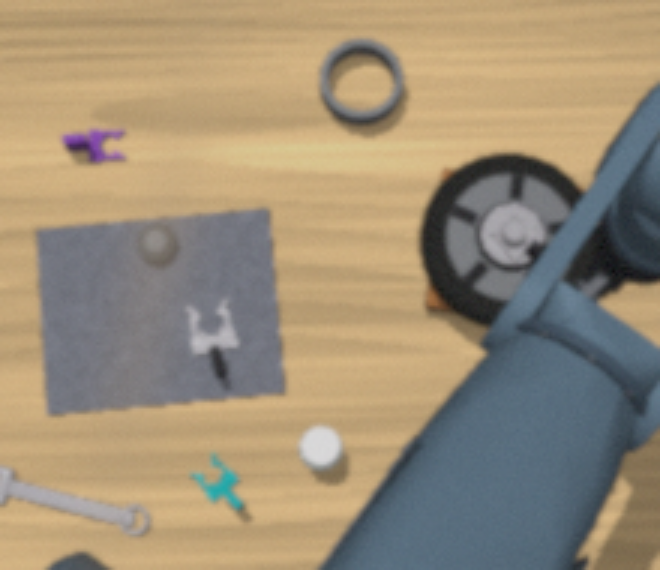

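Run:
```python
import cv2
for n in (12,13):
    a=cv2.imread(f'pics/wrist{n}.png')[125:285,200:365]; cv2.imwrite(f'pics/w{n}y.png',cv2.resize(a,None,fx=3.6,fy=3.6,interpolation=cv2.INTER_CUBIC))
```

```text
(no output)
```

View pics/w13y.png

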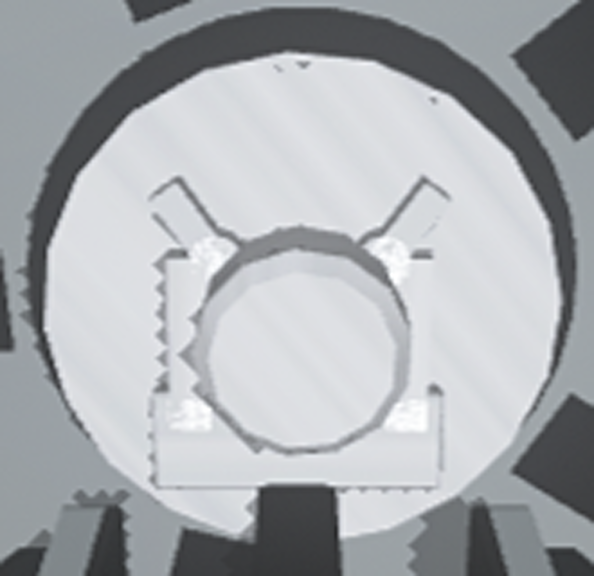

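Run:
```python
from h import *
c=ctrl.camera('wrist'); o=ctrl.get_obs()
Rm=cv2.Rodrigues(np.array(c['rvec'],float))[0]
dP=np.array([.57127,-.20299,.15523])-o['eef_pos']
c=dict(c); c['tvec']=np.array(c['tvec'],float).reshape(3)-Rm@dP
z=lambda u,v:(200+u/3.6-.4,125+v/3.6-.4)
L,T=z(45,52);Rr,B=z(560,537)
for Z in [.0755,.0765,.0775]: # pressed washer top
    r=least_squares(lambda p:(lambda w:[w[0]+w[1]-L-Rr,w[2]+w[3]-T-B])(ext(c,p[0],p[1],Z,.032)),[.59,-.18],diff_step=1e-4)
    e=ext(c,*r.x,Z,.032); 
    q,rr=fitclip(c,[z(157,488),z(441,488)],[(-22,18,4),(-22,-18,4)],Z,[.59,-.18,.73])
    d=q[:2]-r.x; cs,sn=np.cos(q[2]),np.sin(q[2]); print(Z,r.x,np.round([e[0]-L,e[3]-B],1),rr[0],'clip-axle',1e3*(cs*d[0]+sn*d[1]),1e3*(-sn*d[0]+cs*d[1]))
```

```text
0.0755 [ 0.59605237 -0.18142848] [-0.   0.5] [ 0.1 -0. ] clip-axle -0.5087280552523064 0.4268383594740792
0.0765 [ 0.59628334 -0.1812151 ] [-0.5  0.9] [-0.2  0. ] clip-axle -0.3232324543385348 0.42388203559231313
0.0775 [ 0.59651416 -0.18100184] [-1.   1.4] [-0.4  0. ] clip-axle -0.1376286973634758 0.4209249987544557
```

Run:
```python
from h import *
print(ctrl.hand_in(), ctrl.get_obs()['time_s'])
```

```text
the job is handed in; nothing more can be done
the job is handed in; nothing more can be done
```

The smaller clip is seated in the axle groove and released, and the job is handed in. The robot clock was just under 25 s at the last look.

**What I did:** I picked the small clip off the mat by its grip block and felt for the washer. Contact came at a washer height of about 78 mm. I pressed it down about 1.8–2 mm, at 7–9 N, and slid the clip in sideways. The push peaked at about 7 N at the nubs, the arms closed again behind the core, and the clip came up against the hard stop. Then I eased off, let go and lifted clear.

**Last checks:**
- **Seating:** the close wrist picture taken just after letting go puts the bore within about 0.5 mm of the axle along and across, which is within the play. A coarser fit from higher up disagreed, giving about 0.9–1.8 mm along and 0.9 mm across. I put that down to its lower resolution and trusted the close picture and the felt stop.
- **Robot clear:** the arm is about 15 cm up and back from the wheel, with only sensor noise (under 1 N) on the wrist.
- **Bench:** the big clip, hub cap, tape, jar, mug, spanner, screwdriver and tin showed no visible change in the pictures I viewed afterwards. I did not check the oil bottle properly, as it was mostly out of frame, but the arm never went near it.

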